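Proof-pull the arch holder on the mate shelf

ROBOT

A 6-joint arm with a two-finger parallel gripper is mounted at the origin on the work surface. World frame = base frame: x ahead of the robot, y to its left, z up, the work surface at z = 0. Lengths are in mm, angles in degrees, forces in N, time in s.
With the tool pointing down it reaches from about 300 to 850 mm from the base axis. Payload 4.2 kg.
Tool frame: the origin (TCP) lies at the very end of the fingers, on their centre line; the grasp point (between the pads) lies 19 mm behind it (env.grip_depth is the distance from the TCP to the grasp point, in mm); z points along the fingers, y is the line along which they close (so a half turn about z gives the same grasp; the last joint's range is limited). The gripper opens to 91 mm and grips with 3 to 60 N. Pads are 32 mm wide; open, the fingers measure 118 mm over their backs; the gripper's body (76 mm by 178 mm) begins 60 mm behind the grasp point.
Start: joints at [-70.932, 18.312, 89.639, -0, 72.044, -1.146], TCP at [198.682, -539.601, 213.976] pointing down, gripper open.
Joint ranges: [-177.97, 177.97], [-48.28, 115.42], [12.27, 149.76], [-77.06, 257.06], [2.81, 150.46], [-146.56, 146.56]. Speed limits (degrees/s): [147.25, 147.25, 180, 180, 180, 180].

INTERFACE

Orientations are given as [roll, pitch, yaw] about the fixed x, y, z axes, in that order (R = Rz(yaw) Ry(pitch) Rx(roll)).
In Python, from workcell import env, cams gives the robot as it stands.
- The arm moves only by the tool apply_moves, never from a script. Its argument "deltas" is a list of rows, each a list of 5 numbers: the shift along the tool's x, y, z in m, then the turn about the tool's z in rad, then the opening, from -1 (shut) to 1 (fully open), so that 0 is half open. In form: [[tx, ty, tz, roll, gripper], ...]. A call has 1 to 5 rows; each row is the pose to reach, as a shift and turn from the pose commanded when the call began, along the tool's axes at that moment; what a row does not reach only later rows make up. A row lasts 1/10 s, in which the tool goes at most 50 mm and 8.59 degrees, less where a joint would pass 70% of its speed; a pose out of reach is approached as far as the arm can. A call with a gripper value outside its range is refused whole. The fingers move at their own pace and stop on an object; "grip_force" is the grip in N (left out, the last holds). Time passes only in rows, so rows that repeat a pose let the fingers close. It gives the time, the measured TCP pose, the force, the opening and the grip force at its end, in the units of the state.
- env.state(): the state, without advancing time (a new reading comes with each control period).
- cams.grab_frame(name): name is "scene" or "top" or "wrist"; returns the picture (384x512x3 uint8, blue, green, red); there is no depth.
- cams.get_calibration(name): a dict with "mtx" (3x3 intrinsics, pixels), "eye" and "attitude" of the camera in the world; the wrist camera has in their place "tool_from_camera" (4x4, takes a point from camera to tool coordinates, whose origin is the TCP and whose axes are the flange's). Camera axes: x right, y down, z forward; pixel columns grow to the right and rows downward; lengths in mm; the calibration is good to about 2 mm. The wrist camera is an equidistant fisheye: a pixel r from the principal point sees the ray r / f radians off the axis. A picture is of the moment at which its call begins: read the wrist's pose just before it. get_calibration takes no time and is no camera call.
- env.job_done(): hands the job in; it is judged then, once.
The state is a dict: "time_s": time; "qpos": joint angles; "qvel": joint speeds; "effort": joint torques, N m; "ee_pos": TCP position; "ee_rot": TCP orientation; "force": force on the tool from outside, world axes, zero at the start; "torque": the same for the moment, N m; "gripper_width": finger opening in mm; "gripper_force": force on a finger pad.
Only numpy, scipy, OpenCV 4.12 (cv2) and the standard library are available. Lean on these libraries where they do the work, as an engineer would, in place of code of your own. Each camera call takes 0.05 s, during which the arm holds its last target. There are 200 camera calls.

TASK

Three holders have just been glued onto the top shelf of the stainless unit. Prove that the arch-shaped one holds: take hold of its crossbar, pull straight up with about 12 newtons for two seconds (never more than 20), then lower it back down under control instead of letting it spring back, and let go. Do not pull on the knob or the hook holder: their glue is still setting.

Things in the scene. Friction and masses are not known exactly. Their poses are not given: they have to be found in the camera images.
- arch_mount (a joint): Stretch of the arch holder's black rubber bellows foot, straight up, in m: 0 at rest, 0.03 at its stop. It is a spring of 1 N per mm: 0.012 means a pull of about 12 N. The foot (68 mm across) is glued to the shelf and does not come off.
- arch_bar (a point): Middle of the arch holder's crossbar, white plastic: 12 mm wide (along x), 12 mm high, 82 mm long (along y), z up, on two upright legs with 62 mm free between them. The bar's middle is 95 mm above the shelf, 255 mm above the table, with 36 mm free beneath it. The only holder with two legs and a bar; it may be in any of the three places. Shelf things near it are up to 101 mm high.
- knob_top (a point): Head of the knob holder, a round white mushroom knob 44 mm across on the same kind of rubber foot; point on its axis 95 mm above the shelf. It may stand in any of the three places. Not to be pulled.
- hook_top (a point): Top of the hook holder, a white bent rod 12 mm thick, like a walking-stick handle, on the same kind of rubber foot; point on the foot's axis, 97 mm above the shelf. It may stand in any of the three places. Not to be pulled.

How it is judged:
By the outcome, as a careful person would: the job done as asked, in the order asked, and still so for the second after the job is handed in, with the robot touching nothing.
It also fails if it takes over 32 s, if anything falls off the work surface, if the arm or the gripper's body presses on something with over 40 N, if the wrist force passes 120 N, or if a joint passes its speed limit or range.

## Working session

There is one attempt and no reset: what is moved stays moved. The work goes in short steps, Python scripts to look and compute and a tool call to move; the robot and the scene stay as the last step left them, time stands still between calls to the robot, and variables do not carry over. Pictures are saved under pics/ and viewed, at most 10 in all, crops included, and the job is handed in when it is done.

Besides the shell and the picture viewer there is one more tool, called after ">>>" as name(argument=value, ...) on one line, values as JSON. apply_moves: Moves the arm, as the interface text tells. Its arguments: {"type":"object","properties":{"deltas":{"type":"array"},"grip_force":{"type":"number"}},"required":["deltas"]}

```bash
mkdir -p pics
python3 - <<'E'
from workcell import env,cams
import cv2,numpy as np
print(env.state())
for n in ("scene","top","wrist"):
    c=cams.get_calibration(n);print(n,{k:np.round(v,3).tolist() if not isinstance(v,str) else v for k,v in c.items()})
a=cams.grab_frame("scene");b=cams.grab_frame("top")
cv2.imwrite("pics/scene.png",a);cv2.imwrite("pics/top.png",b)
E
```

```text
{'time_s': 0.0, 'qpos': array([-7.09327871e+01,  1.83504036e+01,  8.97059441e+01, -3.03082193e-03,
        7.20430834e+01, -1.14555197e+00]), 'qvel': array([-0.04836724,  0.03763307,  0.09266812,  0.04083051, -0.01576573,
       -0.04271347]), 'effort': array([-1.29052671e-03, -4.12460876e+01, -2.31976479e+01,  7.24561675e-02,
        4.57597047e-02, -1.54539962e-04]), 'ee_pos': array([ 198.49162433, -539.12095074,  213.13581116]), 'ee_rot': array([-1.79900531e+02,  8.93126432e-04,  2.02137026e+01]), 'force': array([ 0.70521931, -0.74794552,  0.00275909]), 'torque': array([-0.0432764 , -0.05263444, -0.0625767 ]), 'gripper_force': 0.0, 'gripper_width': 91.19227794818174}
scene {'mtx': [[358.863, 0.0, 255.034], [0.0, 358.863, 193.225], [0.0, 0.0, 1.0]], 'eye': [869.655, -309.372, 871.003], 'attitude': [-145.154, -0.665, 48.283]}
top {'mtx': [[396.704, 0.0, 265.914], [0.0, 396.704, 188.693], [0.0, 0.0, 1.0]], 'eye': [503.332, -6.679, 1008.209], 'attitude': [-176.404, 0.558, -90.821]}
wrist {'mtx': [[297.319, 0.0, 254.855], [0.0, 297.319, 187.097], [0.0, 0.0, 1.0]], 'tool_from_camera': [[-0.001, -0.964, -0.264, 76.181], [1.0, -0.001, 0.0, -0.428], [-0.0, -0.264, 0.964, -170.695], [0.0, 0.0, 0.0, 1.0]]}
```

View pics/scene.png

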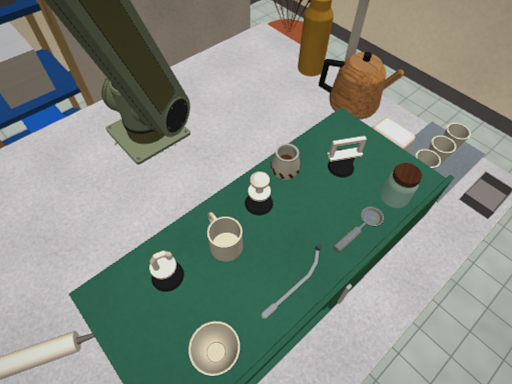

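View pics/top.png

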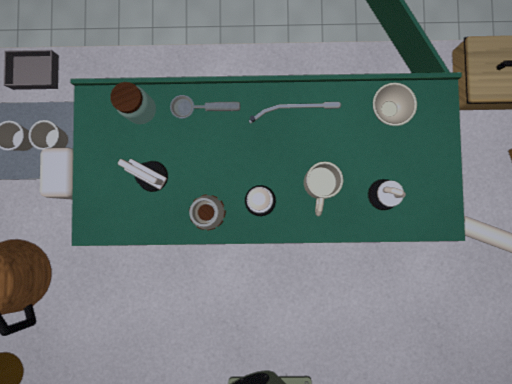

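The arch stands at the far +y end: around (347,150) in the scene view and (143,172) in the top view. The knob is in the middle and the hook at the other end. I'll crop in closer on the arch.

Run:
```python
import cv2,numpy as np
a=cv2.imread("pics/scene.png")[120:190,310:410];b=cv2.imread("pics/top.png")[140:210,95:195]
r=lambda i:cv2.resize(i,None,fx=6,fy=4.2*10/7,interpolation=cv2.INTER_CUBIC)
a=cv2.resize(a,None,fx=4,fy=4,interpolation=2);b=cv2.resize(b,None,fx=4,fy=4,interpolation=2)
cv2.imwrite("pics/crop.png",np.hstack([a,b]))
```

```text
(no output)
```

View pics/crop.png

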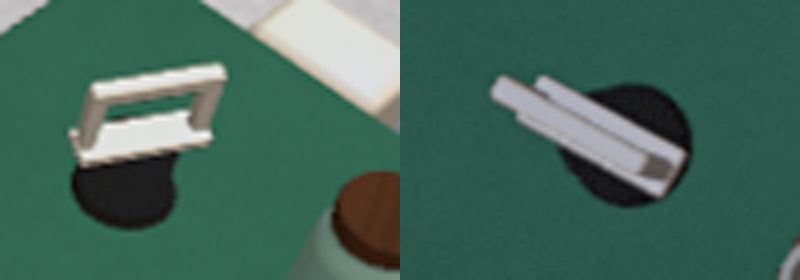

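```bash
cat > h.py <<'E'
import numpy as np
from scipy.spatial.transform import Rotation as R
from workcell import env,cams
def ray(n,uv,pose=None):
    c=cams.get_calibration(n);K=np.array(c["mtx"])
    p=[(uv[0]-K[0,2])/K[0,0],(uv[1]-K[1,2])/K[1,1]]
    if n!="wrist":
        return np.array(c["eye"]),R.from_euler("xyz",c["attitude"],degrees=True).apply([*p,1])
    r=np.hypot(*p);d=np.array([p[0]/r*np.sin(r),p[1]/r*np.sin(r),np.cos(r)])
    T=np.array(c["tool_from_camera"]);W=R.from_euler("xyz",pose[1],degrees=True)
    return np.array(pose[0])+W.apply(T[:3,3]),W.apply(T[:3,:3]@d)
def atz(n,uv,z,pose=None):
    o,d=ray(n,uv,pose);return o+d*(z-o[2])/d[2]
E
python3 - <<'E'
from h import *
for n,ends in (("top",[(120,162),(156.25,180.75)]),("scene",[(333,142),(366,137.5)])):
    a,b=[atz(n,e,261) for e in ends];print(n,a,b,(a+b)/2,np.linalg.norm(b-a),np.degrees(np.arctan2(*(b-a)[1::-1])))
for n,uv in (("top",(260,200)),("top",(391,188)),("top",(127,98)),("top",(205,212))): print(uv,atz(n,uv,250))
E
```

```text
top [605.406867   276.73233664 261.        ] [568.57249199 207.48586104 261.        ] [586.9896795  242.10909884 261.        ] 78.43370172476865 -118.00991407286222
scene [568.46319802 209.68084503 261.        ] [609.82722225 278.71628806 261.        ] [589.14521014 244.19856654 261.        ] 80.47903388098244 59.071188232891785
(260, 200) [529.59097386  11.63377773 250.        ]
(391, 188) [ 548.8378821  -238.83537551  250.        ]
(127, 98) [732.29270879 268.31491545 250.        ]
(205, 212) [508.19913202 117.05164915 250.        ]
```

The scene view puts the bar's ends near (333,142) and (366,137). Both cameras agree: the middle is near (588,243) and the bar lies at about 60° yaw. I'll raise the tool first, then traverse.

>>> apply_moves(deltas=[[0,0,-0.05,0,1],[0,0,-0.1,0,1],[0,0,-0.14,0,1],[0.034,-0.032,-0.14,0,1],[0.068,-0.064,-0.14,0,1]], grip_force=40)

```text
time_s: 0.6
ee_pos: [240.7, -456.1, 354.6]
ee_rot: [179.9, -0.0, 20.1]
force: [0.8, -0.9, -0.1]
gripper_width: 91.2
gripper_force: 0.0
```

>>> apply_moves(deltas=[[0.034,-0.032,0,0,1],[0.068,-0.064,0,0,1],[0.102,-0.096,0,0,1],[0.136,-0.128,0,0,1],[0.17,-0.16,0,0,1]])

```text
time_s: 1.1
ee_pos: [344.8, -245.3, 353.7]
ee_rot: [-180.0, 0.0, 20.2]
force: [0.2, -0.6, 0.6]
gripper_width: 91.1
gripper_force: 0.0
```

>>> apply_moves(deltas=[[0.034,-0.032,0,0,1],[0.068,-0.064,0,0,1],[0.102,-0.096,0,0,1],[0.136,-0.128,0,0,1],[0.17,-0.16,0,0,1]])

```text
time_s: 1.6
ee_pos: [449.1, -36.4, 353.7]
ee_rot: [180.0, 0.0, 20.2]
force: [1.7, -0.4, 0.5]
gripper_width: 91.4
gripper_force: 0.0
```

>>> apply_moves(deltas=[[0.034,-0.032,0,-0.14,1],[0.068,-0.064,0,-0.28,1],[0.102,-0.096,0,-0.42,1],[0.136,-0.128,0,-0.56,1],[0.17,-0.16,0,-0.7,1]])

```text
time_s: 2.1
ee_pos: [553.5, 172.5, 353.5]
ee_rot: [-180.0, 0.0, 60.7]
force: [0.3, -0.5, 0.0]
gripper_width: 91.3
gripper_force: 0.0
```

```bash
cat >> h.py <<'E'
def plan(target,yaw):
    s=env.state();W=R.from_euler("xyz",s["ee_rot"],degrees=True)
    print("shift mm",np.round(W.inv().apply(np.array(target)-s["ee_pos"]),1),"roll",np.round(np.radians(s["ee_rot"][2]-yaw),3),"force",np.round(s["force"],1))
E
python3 -c "
from h import *
plan([588,243,300],60);print(env.state()['ee_pos'],env.state()['ee_rot'])"
```

```text
shift mm [78.4 -4.4 53.4] roll 0.012 force [ 0.3 -0.5  0. ]
[553.46130673 172.53042498 353.47896725] [-1.79983524e+02  4.36312367e-02  6.06785554e+01]
```

>>> apply_moves(deltas=[[0.04,-0.004,0.0,0,1],[0.078,-0.004,0.0,0,1],[0.078,-0.004,0.03,0,1],[0.078,-0.004,0.03,0,1]])

```text
time_s: 2.5
ee_pos: [586.7, 240.6, 318.7]
ee_rot: [-179.6, 0.5, 60.4]
force: [-0.2, 0.1, -0.1]
gripper_width: 91.0
gripper_force: 0.0
```

```bash
python3 -c "
from h import *
import cv2
s=env.state();print(s['ee_pos'].tolist(),s['ee_rot'].tolist())
f=cams.grab_frame('wrist');cv2.imwrite('pics/w1.png',f)"
```

```text
[586.6659753435047, 240.6392372066565, 318.7047938563771] [-179.6408781773753, 0.4693319069245797, 60.40641716129494]
```

View pics/w1.png

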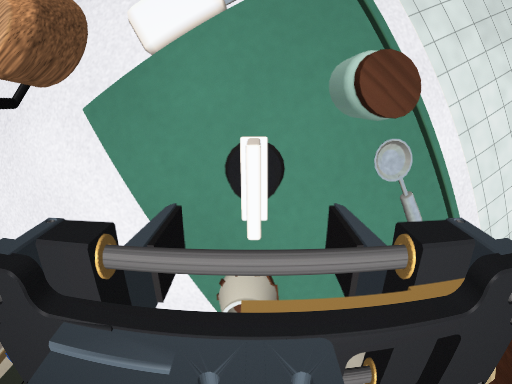

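The bar is upright in the wrist picture, from about (254,239) to (254,139), so it is well aligned with the fingers.

```bash
python3 -c "
from h import *
p=([586.67,240.64,318.7],[-179.64,.47,60.41])
a,b=[atz('wrist',u,261,p) for u in ((254,239),(254,139))];print(a,b,(a+b)/2,np.linalg.norm(a-b),np.degrees(np.arctan2(*(b-a)[1::-1])))
plan([588,243,236],60.4);s=env.state();print(s['ee_pos'],s['ee_rot'])"
```

```text
[570.24279401 212.40973147 261.        ] [611.8498028  285.43084367 261.        ] [591.04629841 248.92028757 261.        ] 84.04300094617035 60.32575897128543
shift mm [ 3.3 -0.4 85.3] roll -0.001 force [-0.7  0.6  0.5]
[587.17642853 240.18218102 321.30737627] [-179.78312022    0.29742272   60.35274057]
```

>>> apply_moves(deltas=[[0.005,0,0.025,0,1],[0.005,0,0.05,0,1],[0.005,0,0.07,0,1],[0.005,0,0.086,0,1],[0.005,0,0.086,0,1]])

```text
time_s: 3.05
ee_pos: [589.8, 243.4, 237.1]
ee_rot: [-179.9, 0.2, 60.3]
force: [-0.4, -0.2, -0.5]
gripper_width: 90.5
gripper_force: 0.0
```

>>> apply_moves(deltas=[[0,0,0,0,1],[0,0,0,0,1],[0,0,0,0,1]])

```text
time_s: 3.35
ee_pos: [591.3, 244.7, 239.6]
ee_rot: [179.9, -0.1, 60.3]
force: [0.4, 0.1, 0.7]
gripper_width: 91.3
gripper_force: 0.0
```

```bash
python3 -c "
from h import *
import cv2
plan([590,246,236],60.4)
f=cams.grab_frame('wrist');cv2.imwrite('pics/w2.png',f)"
```

```text
shift mm [ 0.5 -1.8  3.5] roll -0.002 force [0.4 0.1 0.7]
```

View pics/w2.png

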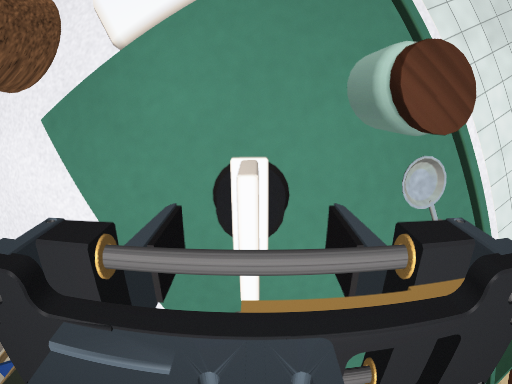

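The bar is at column 249 and the finger centre is at about 255, so the bar is roughly 2–3 mm towards tool −y. I'll trim that and then close gently.

>>> apply_moves(deltas=[[0,-0.0025,0.003,0,1],[0,-0.0025,0.003,0,1],[0,-0.0025,0.003,0,-0.4],[0,-0.0025,0.003,0,-0.6],[0,-0.0025,0.003,0,-0.8]], grip_force=8)

```text
time_s: 3.9
ee_pos: [588.6, 246.0, 234.9]
ee_rot: [180.0, 0.0, 60.3]
force: [0.3, 0.5, 0.1]
gripper_width: 70.1
gripper_force: 0.0
```

>>> apply_moves(deltas=[[0,0,0,0,-1],[0,0,0,0,-1],[0,0,0,0,-1],[0,0,0,0,-1]])

```text
time_s: 4.3
ee_pos: [588.6, 245.9, 234.9]
ee_rot: [180.0, 0.0, 60.3]
force: [-0.0, -0.3, 0.1]
gripper_width: 38.3
gripper_force: 0.0
```

>>> apply_moves(deltas=[[0,0,0,0,-1],[0,0,0,0,-1],[0,0,0,0,-1],[0,0,0,0,-1],[0,0,0,0,-1]])

```text
time_s: 4.8
ee_pos: [588.0, 246.3, 234.9]
ee_rot: [-179.9, 0.0, 60.3]
force: [-2.7, 0.9, 1.2]
gripper_width: 11.9
gripper_force: 8.0
```

Gripped on the 12 mm bar. I'll firm up the grip and then raise in small steps.

>>> apply_moves(deltas=[[0,0,0,0,-1],[0,-0.0005,0,0,-1],[0,-0.001,0,0,-1],[0,-0.001,0,0,-1]], grip_force=45)

```text
time_s: 5.2
ee_pos: [588.0, 246.3, 234.9]
ee_rot: [179.9, 0.0, 60.3]
force: [0.6, 0.8, -0.5]
gripper_width: 12.0
gripper_force: 45.0
```

>>> apply_moves(deltas=[[0,0,-0.001,0,-1],[0,0,-0.002,0,-1],[0,0,-0.003,0,-1],[0,0,-0.004,0,-1],[0,0,-0.005,0,-1]])

```text
time_s: 5.7
ee_pos: [587.9, 246.3, 239.4]
ee_rot: [180.0, 0.0, 60.3]
force: [1.8, 0.4, -5.3]
gripper_width: 11.6
gripper_force: 45.0
```

>>> apply_moves(deltas=[[0,0,-0.0015,0,-1],[0,0,-0.003,0,-1],[0,0,-0.0045,0,-1],[0,0,-0.006,0,-1],[0,0,-0.007,0,-1]])

```text
time_s: 6.2
ee_pos: [587.8, 246.3, 246.1]
ee_rot: [-180.0, 0.1, 60.3]
force: [4.7, 0.6, -12.3]
gripper_width: 12.3
gripper_force: 45.0
```

>>> apply_moves(deltas=[[0,0,0,0,-1],[0,0,0,0,-1],[0,0,0,0,-1],[0,0,0,0,-1]])

```text
time_s: 6.6
ee_pos: [587.8, 246.3, 246.7]
ee_rot: [180.0, 0.0, 60.3]
force: [5.5, -0.5, -11.3]
gripper_width: 11.5
gripper_force: 45.0
```

>>> apply_moves(deltas=[[0,0.0005,-0.0002,0,-1],[0.0005,0.001,-0.0004,0,-1],[0.0005,0.001,-0.0004,0,-1],[0.0005,0.001,-0.0004,0,-1],[0.0005,0.001,-0.0004,0,-1]])

```text
time_s: 7.1
ee_pos: [587.9, 246.3, 247.0]
ee_rot: [-179.9, 0.1, 60.3]
force: [0.5, -1.5, -13.6]
gripper_width: 11.6
gripper_force: 45.0
```

>>> apply_moves(deltas=[[0,0,0,0,-1],[0,0,0,0,-1],[0,0,0,0,-1],[0,0,0,0,-1],[0,0,0,0,-1]])

```text
time_s: 7.6
ee_pos: [588.1, 246.3, 247.1]
ee_rot: [-179.9, 0.1, 60.3]
force: [-3.2, -0.5, -12.3]
gripper_width: 11.8
gripper_force: 45.0
```

>>> apply_moves(deltas=[[0,0,0,0,-1],[0,0,0,0,-1],[0,0,0,0,-1],[0,0,0,0,-1],[0,0,0,0,-1]])

```text
time_s: 8.1
ee_pos: [588.1, 246.3, 247.1]
ee_rot: [-179.9, 0.1, 60.3]
force: [-5.1, -0.9, -12.9]
gripper_width: 11.8
gripper_force: 45.0
```

>>> apply_moves(deltas=[[0,0,0,0,-1],[0,0,0,0,-1],[0,0,0,0,-1],[0,0,0,0,-1],[0,0,0,0,-1]])

```text
time_s: 8.6
ee_pos: [588.1, 246.3, 247.1]
ee_rot: [-179.9, 0.1, 60.3]
force: [-5.3, -0.4, -11.7]
gripper_width: 11.9
gripper_force: 45.0
```

>>> apply_moves(deltas=[[0,0,0,0,-1],[0,0,0,0,-1],[0,0,0,0,-1],[0,0,0,0,-1],[0,0,0,0,-1]])

```text
time_s: 9.1
ee_pos: [588.1, 246.3, 247.1]
ee_rot: [-179.9, 0.1, 60.3]
force: [-5.1, -1.1, -12.3]
gripper_width: 11.4
gripper_force: 45.0
```

The pull stayed at about 12 N for more than 2.5 s. Next I lower it slowly.

>>> apply_moves(deltas=[[0,0,0.001,0,-1],[0,0,0.002,0,-1],[0,0,0.003,0,-1],[0,0,0.004,0,-1],[0,-0.0005,0.005,0,-1]])

```text
time_s: 9.6
ee_pos: [588.1, 246.3, 243.0]
ee_rot: [180.0, 0.0, 60.3]
force: [-5.2, -1.7, -8.9]
gripper_width: 11.9
gripper_force: 45.0
```

>>> apply_moves(deltas=[[0,0,0.001,0,-1],[0,0,0.002,0,-1],[0,0,0.003,0,-1],[0,0,0.004,0,-1],[0,0,0.005,0,-1]])

```text
time_s: 10.1
ee_pos: [588.2, 246.3, 239.1]
ee_rot: [179.9, -0.0, 60.3]
force: [-5.5, -2.0, -3.9]
gripper_width: 11.7
gripper_force: 45.0
```

>>> apply_moves(deltas=[[0,0,0.0005,0,-1],[0,0,0.001,0,-1],[0,0,0.0015,0,-1],[0,0,0.002,0,-1],[0,0,0.002,0,-1]])

```text
time_s: 10.6
ee_pos: [588.2, 246.4, 237.7]
ee_rot: [179.9, -0.1, 60.3]
force: [-6.0, -2.9, -3.5]
gripper_width: 11.9
gripper_force: 45.0
```

>>> apply_moves(deltas=[[0,0,0,0,-1],[0,0,0,0,-1],[0,0,0,0,-1],[0,0,0,0,-1],[0,0,0,0,-1]])

```text
time_s: 11.1
ee_pos: [588.2, 246.3, 237.8]
ee_rot: [179.9, -0.1, 60.3]
force: [-6.6, -1.4, -3.7]
gripper_width: 11.8
gripper_force: 45.0
```

>>> apply_moves(deltas=[[0,-0.0005,0.001,0,-1],[0,-0.001,0.002,0,-1],[0,-0.001,0.0025,0,-1],[0,-0.001,0.0025,0,-1],[0,-0.001,0.0025,0,-1]])

```text
time_s: 11.6
ee_pos: [588.2, 246.4, 236.0]
ee_rot: [179.8, -0.1, 60.3]
force: [-5.4, -3.6, -1.3]
gripper_width: 11.6
gripper_force: 45.0
```

>>> apply_moves(deltas=[[0,0,0,0,-1],[0,0,0,0,-1],[0,0,0,0,-1],[0,0,0,0,-1]])

```text
time_s: 12.0
ee_pos: [588.2, 246.4, 236.0]
ee_rot: [179.8, -0.1, 60.3]
force: [-6.0, -4.1, -2.4]
gripper_width: 11.8
gripper_force: 45.0
```

>>> apply_moves(deltas=[[-0.0005,0,0.0005,0,-1],[-0.001,-0.0005,0.001,0,-1],[-0.0015,-0.0005,0.0015,0,-1],[-0.0015,-0.0005,0.0015,0,-1],[-0.0015,-0.0005,0.0015,0,-1]])

```text
time_s: 12.5
ee_pos: [588.1, 246.4, 234.9]
ee_rot: [179.7, -0.3, 60.3]
force: [-3.4, -1.8, 5.6]
gripper_width: 11.6
gripper_force: 45.0
```

>>> apply_moves(deltas=[[0,0,0,0,-1],[0,0,0,0,-1],[0,0,0,0,-1],[0,0,0,0,-1]])

```text
time_s: 12.9
ee_pos: [588.1, 246.4, 234.8]
ee_rot: [179.7, -0.3, 60.3]
force: [-4.0, -1.7, 5.7]
gripper_width: 11.2
gripper_force: 45.0
```

The foot is back on its rest stop. Now I ease off and open.

>>> apply_moves(deltas=[[0,0,-0.0003,0,-1],[0,0,-0.0005,0,-1],[0,0,-0.0005,0,-1]], grip_force=8)

```text
time_s: 13.2
ee_pos: [588.2, 246.5, 234.8]
ee_rot: [179.7, -0.3, 60.3]
force: [-2.4, -2.7, 6.1]
gripper_width: 12.1
gripper_force: 8.0
```

>>> apply_moves(deltas=[[0,0,0,0,-0.6],[0,0,0,0,-0.3],[0,0,0,0,0.2],[0,0,0,0,0.6],[0,0,0,0,1]])

```text
time_s: 13.7
ee_pos: [586.5, 246.2, 231.6]
ee_rot: [180.0, -0.0, 60.3]
force: [0.6, -0.6, 0.9]
gripper_width: 47.5
gripper_force: 0.0
```

>>> apply_moves(deltas=[[0,0,0,0,1],[0,0,0,0,1],[0,0,0,0,1],[0,0,0,0,1],[0,0,0,0,1]])

```text
time_s: 14.2
ee_pos: [586.4, 246.1, 231.8]
ee_rot: [180.0, 0.0, 60.3]
force: [-0.3, -0.2, 1.1]
gripper_width: 87.4
gripper_force: 0.0
```

>>> apply_moves(deltas=[[0,0,-0.01,0,1],[0,0,-0.03,0,1],[0,0,-0.06,0,1],[0,0,-0.09,0,1],[0,0,-0.11,0,1]])

```text
time_s: 14.7
ee_pos: [586.8, 246.2, 345.3]
ee_rot: [179.8, -0.2, 60.3]
force: [0.5, 0.4, 0.6]
gripper_width: 91.4
gripper_force: 0.0
```

>>> apply_moves(deltas=[[0,0,0,0,1],[0,0,0,0,1],[0,0,0,0,1],[0,0,0,0,1]])

```text
time_s: 15.1
ee_pos: [585.9, 245.9, 340.2]
ee_rot: [-179.9, 0.1, 60.3]
force: [-0.1, 0.4, 0.2]
gripper_width: 90.9
gripper_force: 0.0
```

```bash
python3 -c "
from h import *
import cv2
s=env.state();print(s['ee_pos'],s['force'],s['gripper_width'])
f=cams.grab_frame('scene');cv2.imwrite('pics/end.png',f)"
```

```text
[585.85656927 245.86579492 340.20008614] [-0.13518436  0.44392103  0.24766811] 90.89156015655666
```

View pics/end.png

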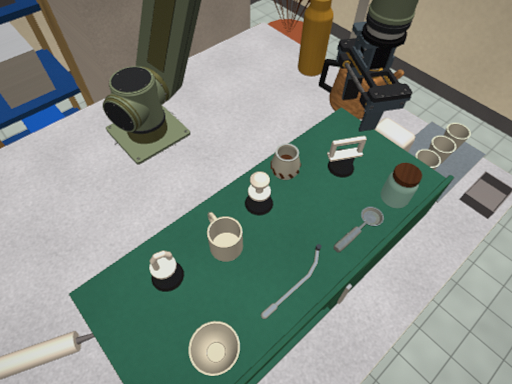

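The arch is back at rest at (347,148), same as at the start. The gripper is clear above it, and nothing else has moved.

```bash
python3 -c "
from workcell import env
print(env.job_done())"
```

```text
the job is handed in; nothing more can be done
None
```

The arch holder held: I pulled its crossbar up with about 12 N for over 2 s (highest reading 13.6 N, with up to about 5 N of sideways force), lowered it slowly to rest, let go and handed the job in at about 15 s, with the knob and hook holders untouched.

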